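# Size a wheel's bore on the stepped gauge, open the matching bushing bin

### The job

Find out which bushing the abrasive wheel hanging at the thin end of the stepped gauge needs: slide it along the gauge towards the thick end until it stops squarely against a shoulder, and leave it there. Then pull open, all the way to its stop, the one tilt-out bin whose front has the colour of the step the wheel has ended up sitting on; keep the other two bins shut, and leave the two spare wheels, the geode and the glass bowl where they are.

Things in the scene. Friction and masses are not known exactly. Their poses are not given: they have to be found in the camera images.
- gauge: Fixed stepped gauge: a level mandrel thickening in steps. Origin on the shelf straight below its free thin tip; x runs along the mandrel to the thick end, z up. All sections are round and share one level top edge at z 130 mm, so a hanging wheel slides without climbing. Bare steel, 26 mm thick, from x 0 to 70 mm; then the yellow, blue and red steps. Foot plate 14 mm high, 100 mm wide, x 85-385 mm.
- step_yellow (a point): Far end of the yellow step (32 mm thick, x 70-115 mm along the gauge), on the top edge; axes as the gauge. A wheel slides over every step smaller than its bore and stops with its leading face on the first shoulder larger than the bore. One that sits on yellow, stopped by blue, has its centre at gauge x = 103 mm.
- step_blue (a point): Far end of the blue step (40 mm thick, x 115-160 mm along the gauge), on the top edge. A wheel that sits on blue, stopped by the red step, has its centre at gauge x = 148 mm.
- step_red (a point): Far end of the red step (48 mm thick, x 160-205 mm along the gauge), on the top edge. A wheel that sits on red, stopped by the dark 64 mm collar (x 205-215 mm, 4 mm above the top edge), has its centre at gauge x = 193 mm. Then a grey post (x 215-241 mm, 138 mm high) and a spare peg to x 365 mm.
- wheel_a: One of three look-alike grey-green abrasive wheels, 90 mm across, 24 mm thick, 0.3 kg, bores unknown (between 33 and 55 mm). One hangs on the gauge's bare thin end, centre 25-50 mm from the tip, the others on the spare peg. Origin: wheel's centre, 16-28 mm below the top edge; x = axle. Slides at 1-4 N; push both sides of the mandrel at once: fingers 56 mm apart, tips 94 mm up.
- wheel_b: One of three look-alike grey-green abrasive wheels, 90 mm across, 24 mm thick, 0.3 kg, bores unknown (between 33 and 55 mm). One hangs on the gauge's bare thin end, centre 25-50 mm from the tip, the others on the spare peg. Origin: wheel's centre, 16-28 mm below the top edge; x = axle. Slides at 1-4 N; push both sides of the mandrel at once: fingers 56 mm apart, tips 94 mm up.
- wheel_c: One of three look-alike grey-green abrasive wheels, 90 mm across, 24 mm thick, 0.3 kg, bores unknown (between 33 and 55 mm). One hangs on the gauge's bare thin end, centre 25-50 mm from the tip, the others on the spare peg. Origin: wheel's centre, 16-28 mm below the top edge; x = axle. Slides at 1-4 N; push both sides of the mandrel at once: fingers 56 mm apart, tips 94 mm up.
- bin_yellow_lip (a point): Mid top edge of the yellow bin's front, a panel 104 wide, 8 thick, 135 mm high, hinged at its foot (z 16 mm). Shut: x points into the bin, y along the edge, z up; point is mid-thickness, 135 mm above the hinge. The grey housing behind is flat-topped, z 116 mm, with a colour label: the panel's top 35 mm stands free: hook it from behind with closed fingers, pull to -x. Bins 120 mm apart, any order.
- bin_blue_lip (a point): Mid top edge of the blue bin's front, a panel 104 wide, 8 thick, 135 mm high, hinged at its foot (z 16 mm). Shut: x points into the bin, y along the edge, z up; point is mid-thickness, 135 mm above the hinge. The grey housing behind is flat-topped, z 116 mm, with a colour label: the panel's top 35 mm stands free: hook it from behind with closed fingers, pull to -x. Bins 120 mm apart, any order.
- bin_red_lip (a point): Mid top edge of the red bin's front, a panel 104 wide, 8 thick, 135 mm high, hinged at its foot (z 16 mm). Shut: x points into the bin, y along the edge, z up; point is mid-thickness, 135 mm above the hinge. The grey housing behind is flat-topped, z 116 mm, with a colour label: the panel's top 35 mm stands free: hook it from behind with closed fingers, pull to -x. Bins 120 mm apart, any order.
- bin_yellow_front (a joint): Tilt of the yellow bin's front in rad: 0 shut (upright), 0.6 fully open on its stop (top edge leaning out towards -x of its lip point). May start up to 0.06 ajar. Stiff hinge: stays where it is left; 2 to 4 N at the top edge moves it.
- bin_blue_front (a joint): Tilt of the blue bin's front in rad: 0 shut (upright), 0.6 fully open on its stop (top edge leaning out towards -x of its lip point). May start up to 0.06 ajar. Stiff hinge: stays where it is left; 2 to 4 N at the top edge moves it.
- bin_red_front (a joint): Tilt of the red bin's front in rad: 0 shut (upright), 0.6 fully open on its stop (top edge leaning out towards -x of its lip point). May start up to 0.06 ajar. Stiff hinge: stays where it is left; 2 to 4 N at the top edge moves it.
- geode: Cut geode, purple crystals up, 132 mm across, 80 mm high; origin under its centre. Leave alone.
- bowl: Frosted glass bowl of polished chalcedony, 140 mm across, 56 mm high; origin under its centre. Leave alone.
Mind the look-alikes: they are no part of the job. Leave any brown or orange look-alike of the wheel_c alone.

How it is judged:
By the outcome, as a careful person would: the job done as asked, in the order asked, and still so for the second after the job is handed in, with the robot touching nothing.
It also fails if it takes over 53 s, if anything falls off the work surface, if the arm or the gripper's body presses on something with over 40 N, if the wrist force passes 120 N, or if a joint passes its speed limit or range.

### The arm

A 6-joint arm with a two-finger parallel gripper is mounted at the origin on the work surface. World frame = base frame: x ahead of the robot, y to its left, z up, the work surface at z = 0. Lengths are in m, angles in rad, forces in N, time in s.
With the tool pointing down it reaches from about 0.275 to 0.725 m from the base axis. Payload 15.9 kg.
Tool frame: the origin (TCP) lies midway between the tips of the shut fingers; the grasp point (between the pads) lies 19 mm behind it; y points along the fingers, x is the direction in which the jaws open and shut, and the axes are right-handed (so a half turn about y gives the same grasp; the last joint's range is limited). The gripper opens to 85 mm and grips with 20 to 120 N. Pads are 22 mm wide; open, the fingers measure 114 mm over their backs; the gripper's body (76 mm by 85 mm) begins 54 mm behind the grasp point. The pads swing forward as they close: fully open they stand 13 mm farther back than shut.
Start: joints at [1.268, 0.213, -0.034, 1.323, 0, 1.571], TCP at [0.149, 0.477, 0.231] pointing down, gripper open.
Joint ranges: [-2.98, 2.98], [-0.74, 1.72], [-1.14, 1.35], [-2.1, 2.04], [-1.57, 1.44], [-3.14, 3.14]. Speed limits (rad/s): [1.89, 1.89, 2.39, 2.57, 3.14, 3.14].

### API

Orientations are given as a rotation vector (axis times angle).
In Python, from rig import manip gives the robot as it stands. The module is installed in compiled form; this text tells all that it offers.
- The arm moves only by the tool move_arm, never from a script. Its argument "deltas" is one flat list of numbers, 7 for each row, row after row: the shift along the tool's x, y, z in m, then the turn, a rotation vector about the tool's x, y, z in rad, then the finger opening in m, from 0 to 0.0854. A call has 1 to 12 rows; each row shifts and turns the commanded pose from where the row before left it, along the tool's axes as they then stand; what a row does not reach is not made up. A row lasts 1/10 s, in which the tool goes at most 50 mm and 8.59 degrees, less where a joint would pass 70% of its speed; a pose out of reach is approached as far as the arm can. A call with a gripper value outside its range is refused whole. The fingers move at their own pace and stop on an object; "grip_force" is the grip in N (left out, the last holds). Time passes only in rows, so rows that do not move let the fingers close. It gives the time, the measured TCP pose, the force and the opening at its end, in the units of the state.
- manip.read_state(): the state, without advancing time (a new reading comes with each control period).
- manip.capture(name): name is "side" or "top" or "wrist"; returns the picture (384x512x3 uint8, red, green, blue); there is no depth.
- manip.calibration(name): a dict with "fx", "fy", "cx", "cy" (pixels), "R" (3x3) and "t" (3): a world point X has camera coordinates R X + t; the wrist camera has in their place "tool_from_camera" (4x4, takes a point from camera to tool coordinates, whose origin is the TCP and whose axes are the tool frame's). Camera axes: x right, y down, z forward; pixel columns grow to the right and rows downward; lengths in m; the calibration is good to about 2 mm. A picture is of the moment at which its call begins: read the wrist's pose just before it. calibration takes no time and is no camera call.
- manip.finish_job(): hands the job in, once; it reports no verdict.
The state is a dict: "clock": time; "joints": joint angles; "joint_vel": joint speeds; "effort": joint torques, N m; "eef_pos": TCP position; "eef_rot": TCP orientation; "contact_force": force on the tool from outside, world axes, zero at the start; "wrist_torque": the same for the moment, N m; "width": finger opening in m.
Only numpy, scipy, OpenCV 4.12 (cv2) and the standard library are available. Lean on these libraries where they do the work, as an engineer would, in place of code of your own. Each camera call takes 0.05 s, during which the arm holds its last target.

## Working session

There is one attempt and no reset: what is moved stays moved. The work goes in short steps, Python scripts to look and compute and a tool call to move; the robot and the scene stay as the last step left them, time stands still between calls to the robot, and variables do not carry over. Pictures are saved under pics/ and viewed, and the job is handed in when it is done.

Besides the shell and the picture viewer there is one more tool, called after ">>>" as a command line: name --argument value ..., lists and objects as JSON in quotes. move_arm: Moves the arm, as the interface text tells. Its arguments: {"type":"object","properties":{"deltas":{"type":"array"},"grip_force":{"type":"number"}},"required":["deltas"]}

```bash
mkdir -p pics; python3 - <<'E'
from rig import manip
import cv2,json
s=manip.read_state();print(s)
for n in("side","top","wrist"):
    im=manip.capture(n);cv2.imwrite(f"pics/a_{n}.png",im[:,:,::-1])
    c=manip.calibration(n);print(n,c)
E
```

```text
{'clock': 0.0, 'joints': array([ 1.26799479e+00,  2.13361776e-01, -3.50208909e-02,  1.32354299e+00,
        1.83904896e-05,  1.57078035e+00]), 'joint_vel': array([-4.50339670e-04, -1.59728534e-04,  5.99252337e-05, -1.29360573e-03,
       -4.68140831e-04, -1.56897120e-03]), 'effort': array([ 4.17086912e-04, -6.86154199e+01,  4.87118483e+01,  1.75495574e-02,
       -4.37071537e-05, -1.87198054e-05]), 'eef_pos': array([0.14899004, 0.47692719, 0.23082854]), 'eef_rot': array([-1.33803057, -0.98264674,  0.9841753 ]), 'contact_force': array([ 0.24720314, -0.23347309,  0.5539143 ]), 'wrist_torque': array([-0.0074767 , -0.08170041, -0.05487192]), 'width': 0.08525263362016369}
side {'fx': 396.57474276890485, 'fy': 396.57474276890485, 'cx': 257.0103653947703, 'cy': 186.62854071038794, 'R': array([[ 0.78756137, -0.61615508,  0.01000036],
       [-0.34782773, -0.45786769, -0.81815221],
       [ 0.50868748,  0.64086668, -0.57491473]]), 't': array([-0.43836368,  0.29330333,  1.0165704 ])}
top {'fx': 480.1758635131565, 'fy': 480.1758635131565, 'cx': 251.92452339834784, 'cy': 196.39917291017122, 'R': array([[-0.12624306, -0.99197932, -0.00630234],
       [-0.9684541 ,  0.12462015, -0.21579266],
       [ 0.21484726, -0.0211388 , -0.97641887]]), 't': array([0.04979247, 0.55630534, 1.24122123])}
wrist {'fx': 341.3004657570353, 'fy': 341.3004657570353, 'cx': 255.64657884698204, 'cy': 190.68266533084852, 'tool_from_camera': array([[ 9.99999574e-01,  9.19880788e-04, -7.70551805e-05,
         1.37473027e-03],
       [ 3.72494535e-04, -3.25739855e-01,  9.45459364e-01,
        -1.42514777e-01],
       [ 8.44609961e-04, -9.45458990e-01, -3.25740059e-01,
         8.36969566e-02],
       [ 0.00000000e+00,  0.00000000e+00,  0.00000000e+00,
         1.00000000e+00]])}
```

View pics/a_side.png

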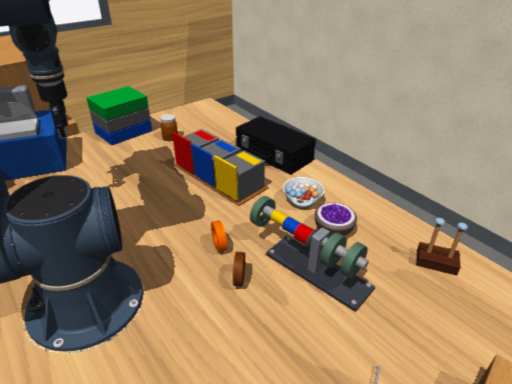

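View pics/a_top.png

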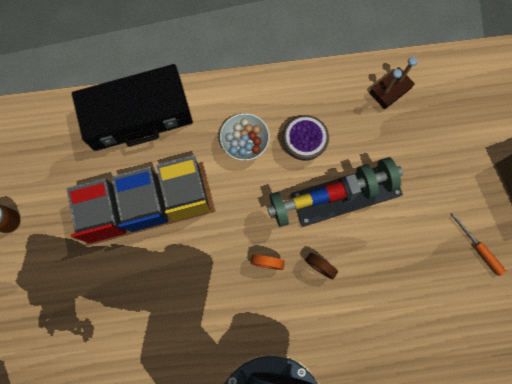

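View pics/a_wrist.png

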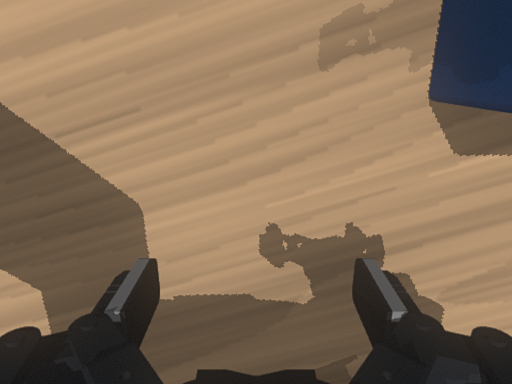

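The gauge runs right of centre, with its wheel at top (279,208). The bins, from left to right, are red, blue and yellow. I'll enlarge both views to pick points.

```bash
python3 - <<'E'
import cv2
t=cv2.imread("pics/a_top.png");s=cv2.imread("pics/a_side.png")
def crop(im,x,y,w,h,f,n):
    c=cv2.resize(im[y:y+h,x:x+w],None,fx=f,fy=f,interpolation=cv2.INTER_CUBIC)
    for i in range(0,w,10): cv2.putText(c,str(x+i),(i*f,8),0,.3,(255,255,255),1); cv2.line(c,(i*f,10),(i*f,14),(255,255,255),1)
    for i in range(0,h,10): cv2.putText(c,str(y+i),(0,i*f+3),0,.3,(255,255,255),1)
    cv2.imwrite("pics/"+n,c)
crop(t,260,150,150,80,5,"c_tg.png")
crop(t,60,150,155,100,5,"c_tb.png")
crop(s,240,185,140,120,5,"c_sg.png")
crop(s,165,120,110,85,6,"c_sb.png")
E
```

```text
(no output)
```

View pics/c_tg.png

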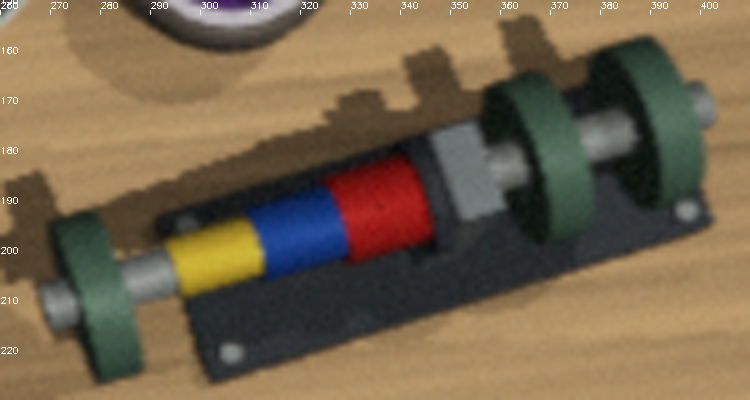

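View pics/c_tb.png

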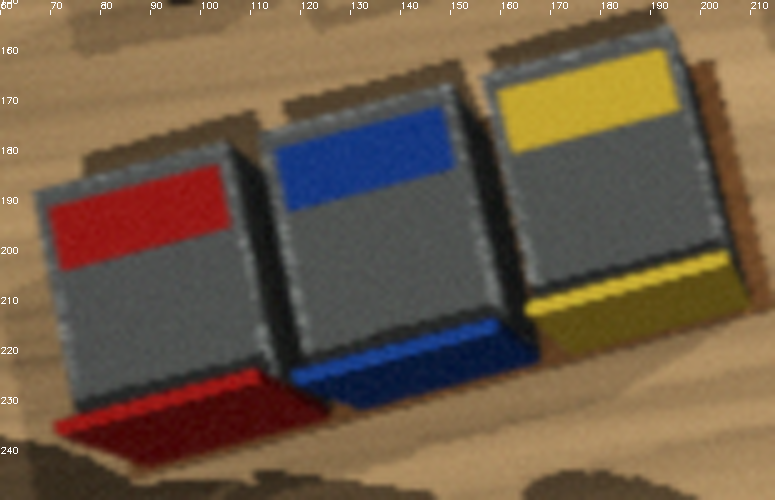

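View pics/c_sg.png

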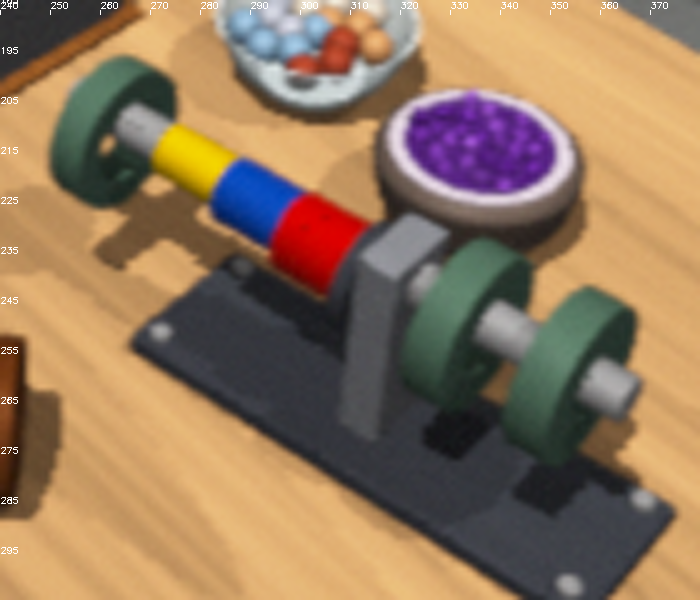

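View pics/c_sb.png

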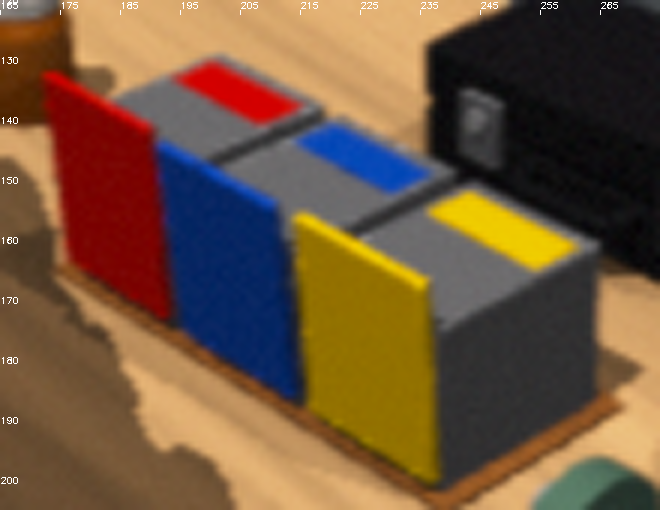

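```bash
cat > h.py <<'E'
import numpy as np,cv2
from scipy.spatial.transform import Rotation as Rn
from scipy.optimize import least_squares
from rig import manip
C={n:manip.calibration(n) for n in("side","top")}
def K(c):return np.array([[c["fx"],0,c["cx"]],[0,c["fy"],c["cy"]],[0,0,1]])
def proj(n,X):
    c=C[n];p=np.asarray(X)@np.array(c["R"]).T+c["t"];return p[...,:2]/p[...,2:]*[c["fx"],c["fy"]]+[c["cx"],c["cy"]]
def tri(pt,ps):
    P=[K(C[n])@np.c_[C[n]["R"],C[n]["t"]] for n in("top","side")]
    X=cv2.triangulatePoints(P[0],P[1],np.array(pt,float).reshape(2,1),np.array(ps,float).reshape(2,1))
    return X[:3,0]/X[3,0]
E
python3 - <<'E'
from h import *
print("tcp",proj("top",[.149,.477,.231]),proj("side",[.149,.477,.231]))
for n,a,b in [("plFL",(302.4,226.4),(266.4,253.4)),("plBL",(291.4,193),(286.4,236)),("y0",(294.8,203.6),(272.2,214.4)),("yb",(311.4,199.4),(285,221.2)),("br",(327.6,195),(297.8,228.8)),
 ("R l",(71.2,235.4),(172.7,132.7)),("R r",(112.6,225),(190.7,141.7)),("B l",(118.6,225.6),(191.7,144.2)),("B r",(159.6,214.8),(211.3,154.3)),("Y l",(165.6,211.6),(214.5,156)),("Y r",(205.6,201.4),(236.7,167))]:
    print(n,tri(a,b).round(4))
obs=[]
def add(cam,X,p):obs.append((cam,X,p))
add("top",(85,-50,14),(302.4,226.4));add("side",(85,-50,14),(266.4,253.4))
add("top",(85,50,14),(291.4,193));add("side",(85,50,14),(286.4,236));add("side",(385,50,14),(375.2,287.4));add("top",(385,-50,14),(402.4,194.4))
add("top",(0,0,117),(269.2,211.2))
for x,z,a,b in[(70,114,(294.8,203.6),(272.2,214.4)),(115,114,(311.4,199.4),(285,221.2)),(160,110,(327.6,195),(297.8,228.8))]:
    add("top",(x,0,z),a);add("side",(x,0,z),b)
def f(sgn):
  def g(q):
    r=[]
    for cam,X,p in obs:
        R=Rn.from_euler("z",q[3]).as_matrix();X=np.array(X)/1e3*[1,sgn,1]
        r+=list(proj(cam,R@X+q[:3])-p)
    return r
  return g
for s in(1,-1):
    r=least_squares(f(s),[.4,-.05,0,-1.4]);print(s,r.x,r.cost,np.round(r.fun,1))
E
```

```text
tcp [ 46.61473033 391.50643552] [ 64.99594336 134.6236781 ]
plFL [ 0.4689 -0.1521  0.0061]
plBL [ 0.5653 -0.1343  0.0087]
y0 [ 0.5123 -0.1271  0.1156]
yb [ 0.5188 -0.1719  0.1164]
br [ 0.5256 -0.2158  0.1151]
R l [0.4998 0.4402 0.1437]
R r [0.5131 0.3343 0.1474]
B l [0.5097 0.3204 0.1447]
B r [0.5237 0.2154 0.1477]
Y l [0.5289 0.2005 0.1467]
Y r [0.5432 0.0968 0.1492]
1 [ 0.50070139 -0.05855787 -0.00173604 -1.39395786] 7.126237171792351 [ 0.2 -0.1 -1.7 -1.2 -0.2 -0.2 -0.3 -1.  -0.1 -0.7  1.4  0.3 -0.2  0.4
 -0.1  0.3  0.7  0.8 -0.3 -0.6  0.3  0.9 -0.3 -1.   0.3  1.6]
-1 [ 0.49803947 -0.061659    0.01327329 -1.4144676 ] 2967.2987348314 [ -9.  -33.5  19.9 -20.7  12.8  34.  -22.3  13.6 -20.4  21.7  -7.4 -30.6
   1.3   0.2   1.9   0.5   0.5  -2.2   2.   -0.1   0.   -1.9   2.3  -0.2
  -0.   -1. ]
```

```bash
cat >> h.py <<'E'
G0=np.array([.5007,-.0586,0]);GY=-1.394
GR=Rn.from_euler("z",GY).as_matrix()
def g2w(x,y,z):return GR@(np.array([x,y,z])/1e3)+G0
def w2g(X):return (GR.T@(np.array(X)-G0))*1e3
def tool():
    s=manip.read_state();return np.array(s["eef_pos"]),Rn.from_rotvec(s["eef_rot"]).as_matrix(),s
def rep():
    p,R,s=tool();print("t",round(s["clock"],2),"p",p.round(4),"gauge",w2g(p).round(1),"F",np.round(s["contact_force"],1),"Fg",(GR.T@s["contact_force"]).round(1),"w",round(s["width"],4),"J",np.round(s["joints"],2))
def want(target,zdir):
    # tool y down, tool z along zdir (world horizontal)
    p,R,s=tool();z=np.array(zdir,float);z/=np.linalg.norm(z);y=np.array([0,0,-1.]);x=np.cross(y,z)
    Rt=np.c_[x,y,z]
    d=R.T@(np.array(target)-p);rv=Rn.from_matrix(R.T@Rt).as_rotvec()
    print("shift tool",d.round(4),"rotvec",rv.round(4),"final-frame shift",(Rt.T@(np.array(target)-p)).round(4))
E
python3 - <<'E'
from h import *
p,R,s=tool();print(R.round(3));rep()
print("wheel",w2g(tri((279.4,209.5),(262.6,211.4))))
gx=GR[:,0]
print("a");want(g2w(-8,0,200),gx);print("b");want(g2w(-8,0,200),-gx)
E
```

```text
[[ 0.298 -0.    -0.954]
 [ 0.954 -0.001  0.298]
 [-0.001 -1.    -0.   ]]
t 0.15 p [0.149  0.477  0.2309] gauge [-589.1 -252.   230.9] F [-0.4 -0.3  0.5] Fg [ 0.2 -0.4  0.5] w 0.0853 J [ 1.27  0.21 -0.03  1.32 -0.    1.57]
wheel [2.92286175e+01 6.66313677e-03 1.03490897e+02]
a
shift tool [-0.3992  0.0313 -0.4917] rotvec [-8.0000e-04 -2.0504e+00 -6.0000e-04] final-frame shift [-0.252   0.0309  0.5811]
b
shift tool [-0.3992  0.0313 -0.4917] rotvec [ 5.0000e-04  1.0912e+00 -7.0000e-04] final-frame shift [ 0.252   0.0309 -0.5811]
```

>>> move_arm --deltas '[-0.025,0,-0.031,0,0,0,0.056,-0.025,0,-0.031,0,0,0,0.056,-0.025,0,-0.031,0,0,0,0.056,-0.025,0,-0.031,0,0,0,0.056,-0.025,0,-0.031,0,0,0,0.056,-0.025,0,-0.031,0,0,0,0.056,-0.025,0,-0.031,0,0,0,0.056,-0.025,0,-0.031,0,0,0,0.056]' --grip_force 30

```text
clock: 0.95
eef_pos: [0.3266, 0.2109, 0.2313]
eef_rot: [-1.337, -0.984, 0.983]
contact_force: [0.8, 0.7, -0.4]
width: 0.0558
```

>>> move_arm --deltas '[-0.025,0,-0.031,0,0,0,0.056,-0.025,0,-0.031,0,0,0,0.056,-0.025,0,-0.031,0,0,0,0.056,-0.025,0,-0.031,0,0,0,0.056,-0.025,0,-0.031,0,0,0,0.056,-0.025,0,-0.031,0,0,0,0.056,-0.025,0,-0.031,0,0,0,0.056,-0.025,0,-0.031,0,0,0,0.056]'

```text
clock: 1.75
eef_pos: [0.5038, -0.0541, 0.2311]
eef_rot: [-1.337, -0.983, 0.983]
contact_force: [0.9, 1.9, -0.0]
width: 0.0559
```

>>> move_arm --deltas '[0,0,0,0,0.1,0,0.056,0,0,0,0,0.1,0,0.056,0,0,0,0,0.1,0,0.056,0,0,0,0,0.1,0,0.056,0,0,0,0,0.1,0,0.056,0,0,0,0,0.1,0,0.056,0,0,0,0,0.1,0,0.056,0,0,0,0,0.1,0,0.056,0,0,0,0,0.1,0,0.056,0,0,0,0,0.1,0,0.056,0,0,0,0,0.09,0,0.056,0,0,0,0,0,0,0.056]'

```text
clock: 2.95
eef_pos: [0.5031, -0.0525, 0.2311]
eef_rot: [-1.566, -0.138, 0.139]
contact_force: [-0.2, -0.1, 0.4]
width: 0.0558
```

```bash
python3 - <<'E'
from h import *
rep();want(g2w(-8,0,200),-GR[:,0])
for n in("wrist","top"):
    im=manip.capture(n);cv2.imwrite(f"pics/b_{n}.png",im[:,:,::-1])
E
```

```text
t 2.95 p [ 0.5031 -0.0525  0.2311] gauge [ -5.6   3.5 231.1] F [-0.2 -0.1  0.4] Fg [ 0.  -0.2  0.4] w 0.0558 J [-0.1   0.23 -0.02  1.33 -0.    1.29]
shift tool [-0.0034  0.0311  0.0024] rotvec [-0.0001 -0.0003 -0.0005] final-frame shift [-0.0035  0.0311  0.0024]
```

View pics/b_wrist.png

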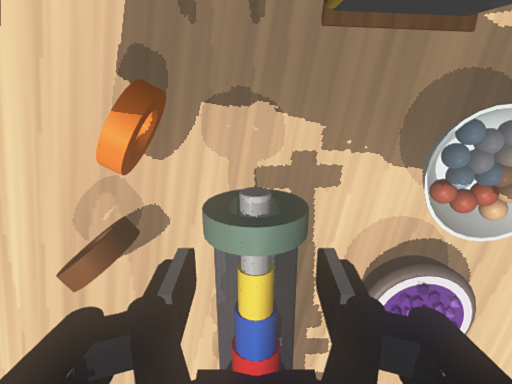

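```bash
cat >> h.py <<'E'
W=manip.calibration("wrist");T=np.array(W["tool_from_camera"])
def projw(X,p,R):
    Xt=(np.asarray(X)-p)@R; Xc=(Xt-T[:3,3])@T[:3,:3]
    return Xc[...,:2]/Xc[...,2:]*[W["fx"],W["fy"]]+[W["cx"],W["cy"]]
E
python3 - <<'E'
from h import *
p,R,s=tool()
for X in[(0,0,117),(0,0,130),(70,0,114),(115,0,114),(160,0,110),(29,45,104),(29,-45,104),(85,50,14),(85,-50,14)]: print(X,projw(g2w(*X),p,R).round(1), proj("top",g2w(*X)).round(1))
for nm,x,y,w,h,f in(("wrist",180,170,150,120,5),("top",250,150,150,90,5)):
    c=cv2.imread(f"pics/b_{nm}.png");c=cv2.resize(c[y:y+h,x:x+w],None,fx=f,fy=f,interpolation=cv2.INTER_CUBIC)
    cv2.imwrite(f"pics/b_{nm}_z.png",c)
E
```

```text
(0, 0, 117) [250.1 193.3] [269.  211.5]
(0, 0, 130) [249.8 199. ] [269.2 210.5]
(70, 0, 114) [250.2 267.8] [294.7 203.7]
(115, 0, 114) [250.2 310.6] [311.2 198.6]
(160, 0, 110) [250.3 346.5] [327.4 193.9]
(29, 45, 104) [302.6 220.2] [274.1 193.1]
(29, -45, 104) [198.1 219.8] [284.9 225.5]
(85, 50, 14) [294.5 232.9] [291.3 192.7]
(85, -50, 14) [208.6 232.5] [302.7 226.3]
```

View pics/b_wrist_z.png

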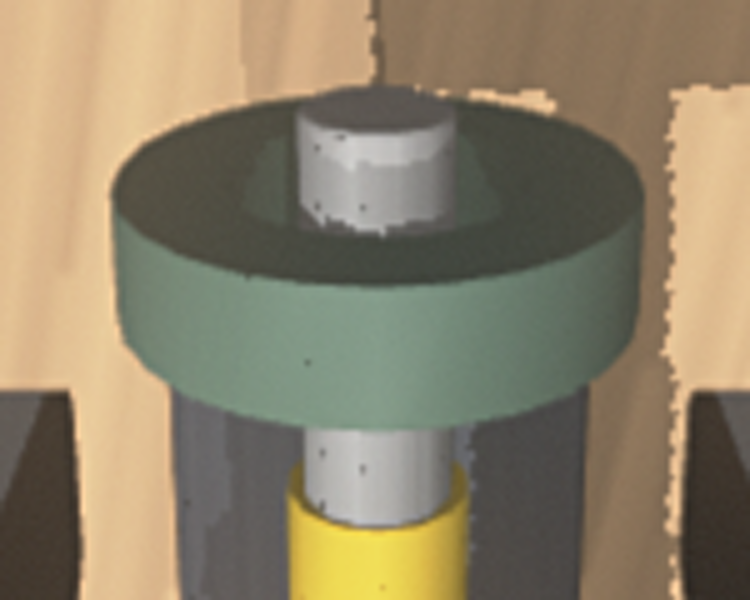

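View pics/b_top_z.png

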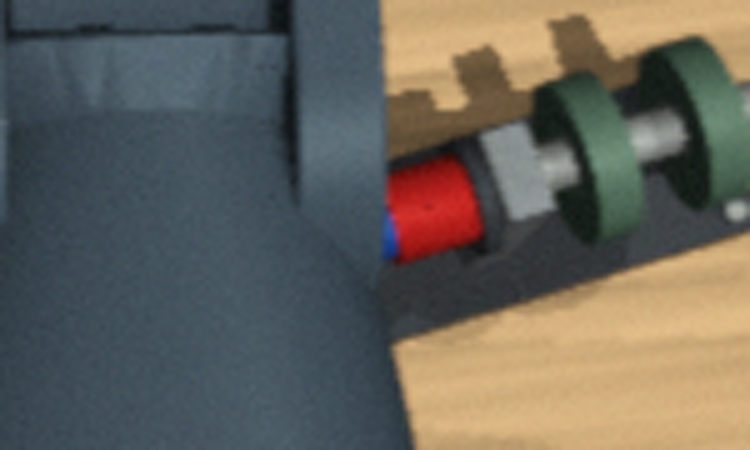

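>>> move_arm --deltas '[-0.0005,0.015,0.003,0,0,0,0.06,0,0.015,0,0,0,0,0.06,0,0.015,0,0,0,0,0.06,0,0.015,0,0,0,0,0.06,0,0.015,0,0,0,0,0.06,0,0.015,0,0,0,0,0.06,0,0,0,0,0,0,0.06,0,0,0,0,0,0,0.06]'

```text
clock: 3.85
eef_pos: [0.5022, -0.0496, 0.1416]
eef_rot: [-1.566, -0.141, 0.141]
contact_force: [0.8, -0.6, -0.7]
width: 0.06
```

```bash
python3 - <<'E'
from h import *
rep()
for n in("wrist",):
    im=manip.capture(n);cv2.imwrite(f"pics/c_{n}.png",im[:,:,::-1])
E
```

```text
t 3.85 p [ 0.5022 -0.0496  0.1416] gauge [ -8.6   3.  141.6] F [ 0.8 -0.6 -0.7] Fg [ 0.8  0.7 -0.7] w 0.06 J [-0.1   0.26 -0.21  1.11  0.    1.29]
```

View pics/c_wrist.png

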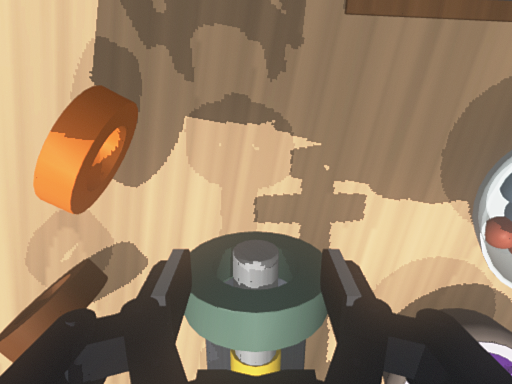

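>>> move_arm --deltas '[0,0.012,0,0,0,0,0.06,0,0.012,0,0,0,0,0.06,0,0.012,0,0,0,0,0.06,0,0.012,0,0,0,0,0.06,0,0,0,0,0,0,0.06,0,0,0,0,0,0,0.06]'

```text
clock: 4.5
eef_pos: [0.502, -0.0496, 0.0931]
eef_rot: [-1.566, -0.139, 0.14]
contact_force: [-0.2, -0.4, 1.0]
width: 0.0599
```

```bash
python3 - <<'E'
from h import *
rep()
for n in("wrist","side"):
    im=manip.capture(n);cv2.imwrite(f"pics/d_{n}.png",im[:,:,::-1])
cv2.imwrite("pics/d_side_z.png",cv2.resize(im[150:310,220:400,::-1],None,fx=4,fy=3.7))
E
```

```text
t 4.5 p [ 0.502  -0.0496  0.0931] gauge [-8.6  2.9 93.1] F [-0.2 -0.4  1. ] Fg [ 0.3 -0.2  1. ] w 0.0599 J [-0.1   0.29 -0.29  0.99 -0.    1.29]
```

View pics/d_wrist.png

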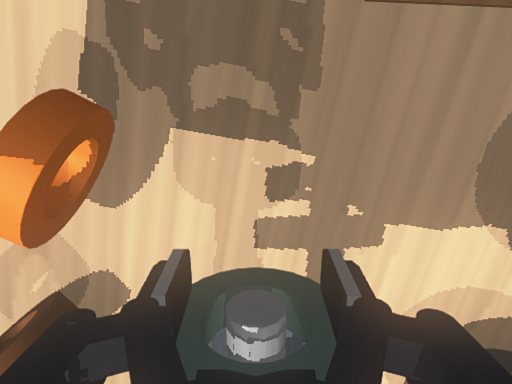

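View pics/d_side_z.png

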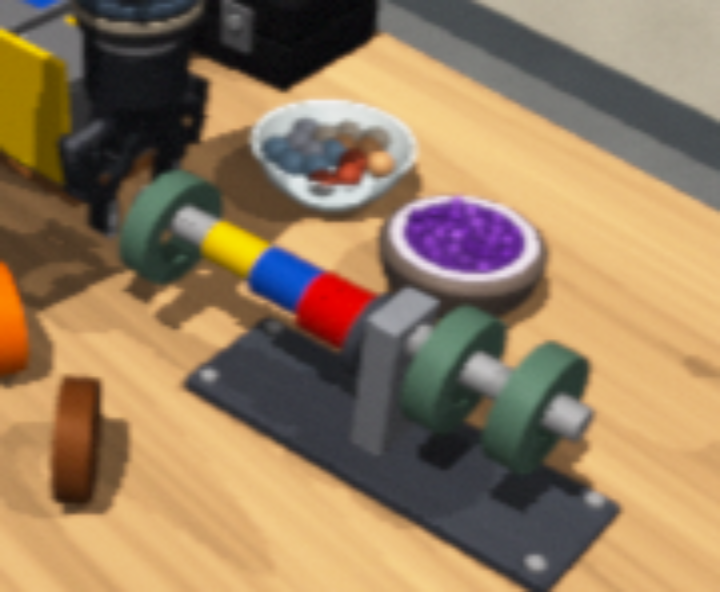

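>>> move_arm --deltas '[0,0,-0.006,0,0,0,0.06,0,0,-0.006,0,0,0,0.06,0,0,-0.006,0,0,0,0.06,0,0,-0.006,0,0,0,0.06,0,0,-0.006,0,0,0,0.06,0,0,-0.006,0,0,0,0.06,0,0,-0.006,0,0,0,0.06,0,0,-0.006,0,0,0,0.06]'

```text
clock: 5.4
eef_pos: [0.5108, -0.0973, 0.0933]
eef_rot: [-1.566, -0.14, 0.14]
contact_force: [-0.4, 3.6, 3.3]
width: 0.0603
```

```bash
python3 - <<'E'
from h import *
rep()
for n in("wrist","side"):
    im=manip.capture(n);cv2.imwrite(f"pics/e_{n}.png",im[:,:,::-1])
cv2.imwrite("pics/e_side_z.png",cv2.resize(im[150:310,220:400,::-1],None,fx=4,fy=3.7))
E
```

```text
t 5.4 p [ 0.5108 -0.0973  0.0933] gauge [39.9  3.1 93.3] F [-0.4  3.6  3.3] Fg [-3.6  0.2  3.3] w 0.0603 J [-0.19  0.32 -0.25  1.    0.    1.2 ]
```

View pics/e_side_z.png

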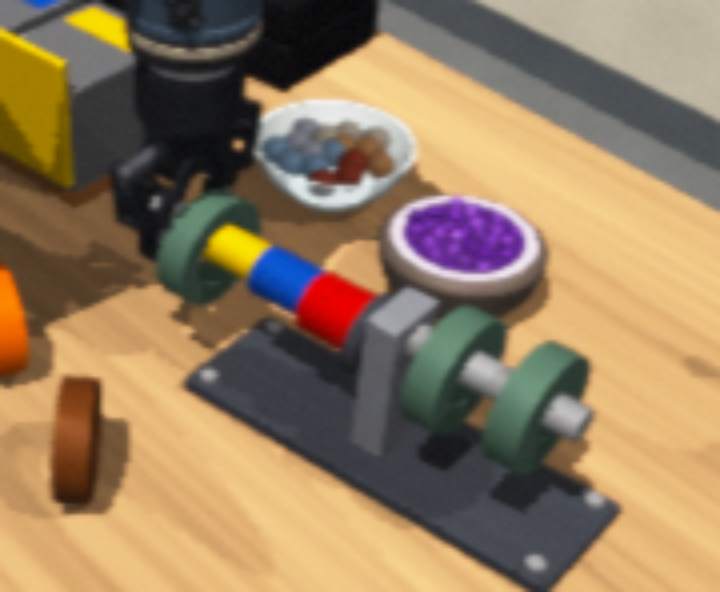

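View pics/e_wrist.png

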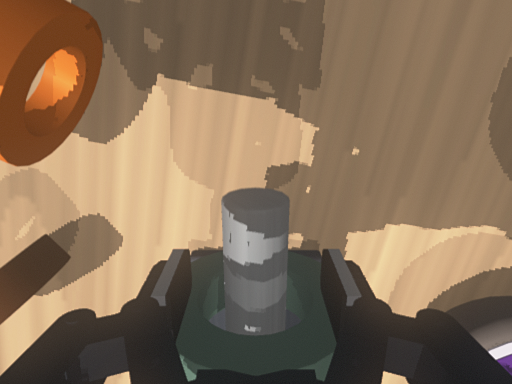

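>>> move_arm --deltas '[0,0,-0.006,0,0,0,0.06,0,0,-0.006,0,0,0,0.06,0,0,-0.006,0,0,0,0.06,0,0,-0.006,0,0,0,0.06,0,0,-0.006,0,0,0,0.06,0,0,-0.002,0,0,0,0.06,0,0,-0.002,0,0,0,0.06,0,0,-0.002,0,0,0,0.06]'

```text
clock: 6.3
eef_pos: [0.5171, -0.1323, 0.0933]
eef_rot: [-1.566, -0.14, 0.14]
contact_force: [-0.6, 1.8, -1.3]
width: 0.06
```

>>> move_arm --deltas '[0,0,-0.002,0,0,0,0.06,0,0,-0.002,0,0,0,0.06]'

```text
clock: 6.5
eef_pos: [0.5178, -0.1363, 0.0933]
eef_rot: [-1.566, -0.14, 0.14]
contact_force: [-0.3, 1.4, -0.3]
width: 0.0599
```

>>> move_arm --deltas '[0,0,-0.002,0,0,0,0.06,0,0,-0.002,0,0,0,0.06]'

```text
clock: 6.7
eef_pos: [0.5185, -0.1403, 0.0933]
eef_rot: [-1.566, -0.14, 0.14]
contact_force: [-0.3, 0.3, -1.1]
width: 0.0601
```

```bash
python3 - <<'E'
from h import *
rep()
for n in("wrist","side"):
    im=manip.capture(n);cv2.imwrite(f"pics/f_{n}.png",im[:,:,::-1])
cv2.imwrite("pics/f_side_z.png",cv2.resize(im[150:310,220:400,::-1],None,fx=4,fy=3.7))
E
```

```text
t 6.7 p [ 0.5185 -0.1403  0.0933] gauge [83.6  3.2 93.3] F [-0.3  0.3 -1.1] Fg [-0.3 -0.2 -1.1] w 0.0601 J [-0.26  0.35 -0.2   1.02 -0.    1.13]
```

View pics/f_side_z.png

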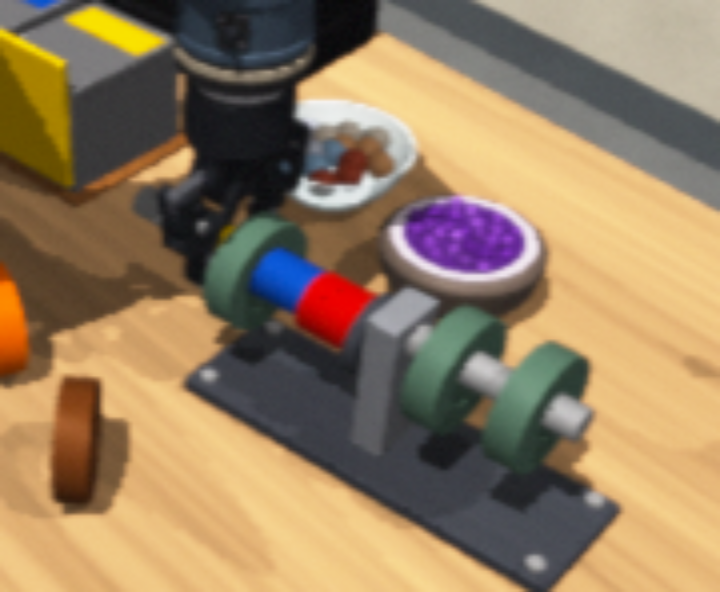

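>>> move_arm --deltas '[0,0,-0.002,0,0,0,0.06,0,0,-0.002,0,0,0,0.06]'

```text
clock: 7.0
eef_pos: [0.5192, -0.1441, 0.0934]
eef_rot: [-1.566, -0.14, 0.14]
contact_force: [-0.3, 1.3, 0.4]
width: 0.06
```

>>> move_arm --deltas '[0,0,-0.002,0,0,0,0.06,0,0,-0.002,0,0,0,0.06]'

```text
clock: 7.2
eef_pos: [0.52, -0.1481, 0.0933]
eef_rot: [-1.566, -0.14, 0.14]
contact_force: [-0.2, 1.7, 0.5]
width: 0.0596
```

>>> move_arm --deltas '[0,0,-0.002,0,0,0,0.06,0,0,-0.002,0,0,0,0.06]'

```text
clock: 7.4
eef_pos: [0.5207, -0.1521, 0.0933]
eef_rot: [-1.566, -0.14, 0.14]
contact_force: [0.4, 2.4, 0.4]
width: 0.0602
```

```bash
python3 - <<'E'
from h import *
rep()
for n in("wrist","side"):
    im=manip.capture(n);cv2.imwrite(f"pics/g_{n}.png",im[:,:,::-1])
cv2.imwrite("pics/g_side_z.png",cv2.resize(im[150:310,220:400,::-1],None,fx=4,fy=3.7))
E
```

```text
t 7.4 p [ 0.5207 -0.1521  0.0933] gauge [95.6  3.2 93.3] F [0.4 2.4 0.4] Fg [-2.3  0.8  0.4] w 0.0602 J [-0.28  0.36 -0.19  1.02  0.    1.11]
```

View pics/g_side_z.png

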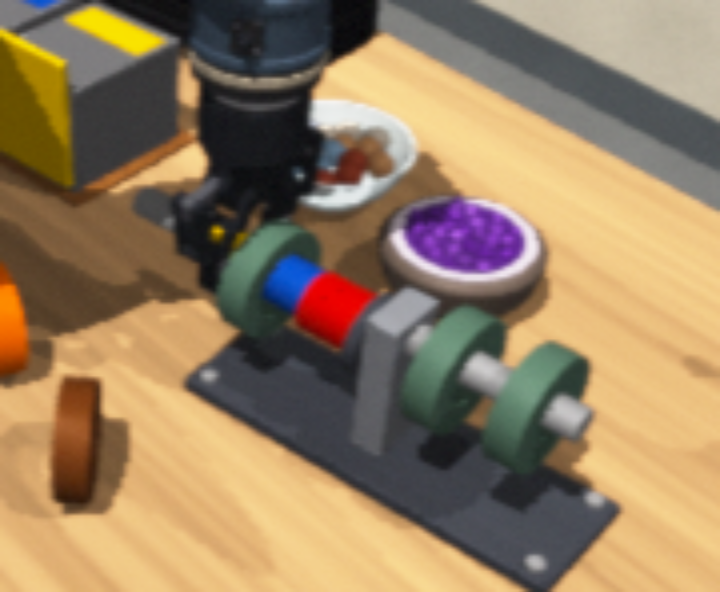

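Past the blue shoulder. Next possible stop is the red one.

>>> move_arm --deltas '[0,0,-0.005,0,0,0,0.06,0,0,-0.005,0,0,0,0.06,0,0,-0.005,0,0,0,0.06,0,0,-0.005,0,0,0,0.06,0,0,-0.002,0,0,0,0.06,0,0,-0.002,0,0,0,0.06]'

```text
clock: 8.1
eef_pos: [0.5249, -0.1758, 0.0933]
eef_rot: [-1.566, -0.14, 0.14]
contact_force: [-1.3, 3.0, 1.5]
width: 0.0601
```

>>> move_arm --deltas '[0,0,-0.002,0,0,0,0.06,0,0,-0.002,0,0,0,0.06]'

```text
clock: 8.3
eef_pos: [0.5256, -0.1796, 0.0933]
eef_rot: [-1.566, -0.14, 0.14]
contact_force: [-0.2, 2.7, 0.9]
width: 0.0598
```

>>> move_arm --deltas '[0,0,-0.002,0,0,0,0.06,0,0,-0.002,0,0,0,0.06]'

```text
clock: 8.5
eef_pos: [0.5263, -0.1836, 0.0933]
eef_rot: [-1.566, -0.14, 0.14]
contact_force: [0.2, 2.4, -0.0]
width: 0.0603
```

>>> move_arm --deltas '[0,0,-0.002,0,0,0,0.06,0,0,-0.002,0,0,0,0.06]'

```text
clock: 8.7
eef_pos: [0.527, -0.1876, 0.0933]
eef_rot: [-1.566, -0.14, 0.14]
contact_force: [0.5, 1.5, 0.1]
width: 0.06
```

```bash
python3 - <<'E'
from h import *
rep()
for n in("wrist","side"):
    im=manip.capture(n);cv2.imwrite(f"pics/i_{n}.png",im[:,:,::-1])
cv2.imwrite("pics/i_side_z.png",cv2.resize(im[150:310,220:400,::-1],None,fx=4,fy=3.7))
E
```

```text
t 8.7 p [ 0.527  -0.1876  0.0933] gauge [131.6   3.2  93.3] F [0.5 1.5 0.1] Fg [-1.4  0.7  0.1] w 0.06 J [-0.34  0.4  -0.14  1.04 -0.    1.05]
```

View pics/i_side_z.png

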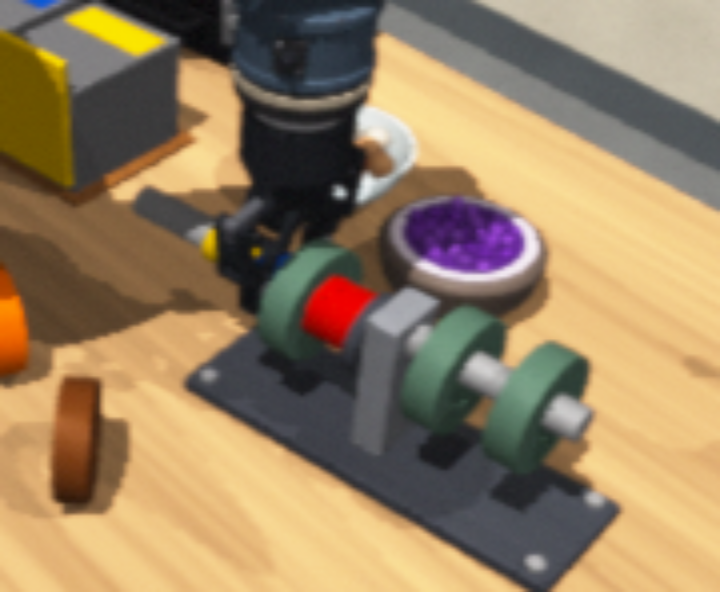

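View pics/i_wrist.png

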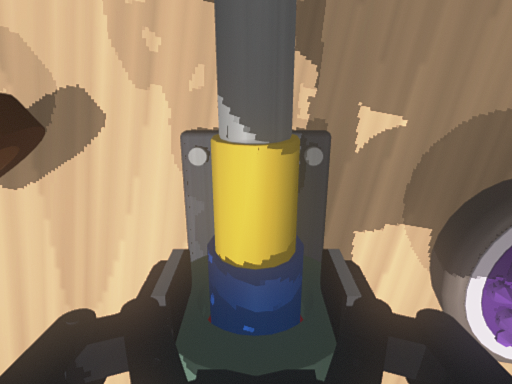

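>>> move_arm --deltas '[0,0,-0.002,0,0,0,0.06,0,0,-0.002,0,0,0,0.06]'

```text
clock: 9.0
eef_pos: [0.5277, -0.1914, 0.0933]
eef_rot: [-1.566, -0.14, 0.14]
contact_force: [-0.8, 2.3, 0.1]
width: 0.0601
```

>>> move_arm --deltas '[0,0,-0.002,0,0,0,0.06,0,0,-0.002,0,0,0,0.06]'

```text
clock: 9.2
eef_pos: [0.5284, -0.1954, 0.0933]
eef_rot: [-1.566, -0.14, 0.14]
contact_force: [-0.8, 1.0, 0.4]
width: 0.0599
```

>>> move_arm --deltas '[0,0,-0.002,0,0,0,0.06,0,0,-0.002,0,0,0,0.06]'

```text
clock: 9.4
eef_pos: [0.5291, -0.1994, 0.0933]
eef_rot: [-1.566, -0.14, 0.14]
contact_force: [-0.2, 1.3, -0.8]
width: 0.0599
```

```bash
python3 - <<'E'
from h import *
rep()
for n in("wrist","side"):
    im=manip.capture(n);cv2.imwrite(f"pics/j_{n}.png",im[:,:,::-1])
cv2.imwrite("pics/j_side_z.png",cv2.resize(im[150:310,220:400,::-1],None,fx=4,fy=3.7))
E
```

```text
t 9.4 p [ 0.5291 -0.1994  0.0933] gauge [143.6   3.2  93.3] F [-0.2  1.3 -0.8] Fg [-1.3  0.  -0.8] w 0.0599 J [-0.36  0.41 -0.12  1.04  0.    1.03]
```

View pics/j_side_z.png

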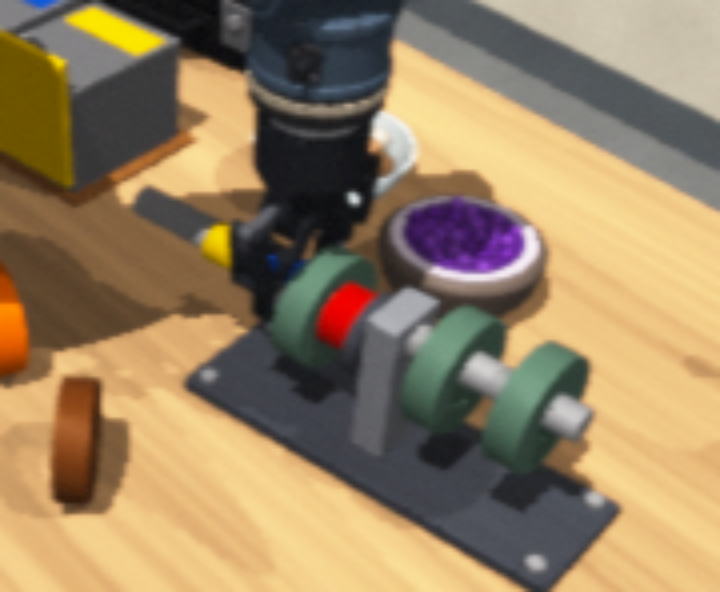

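View pics/j_wrist.png

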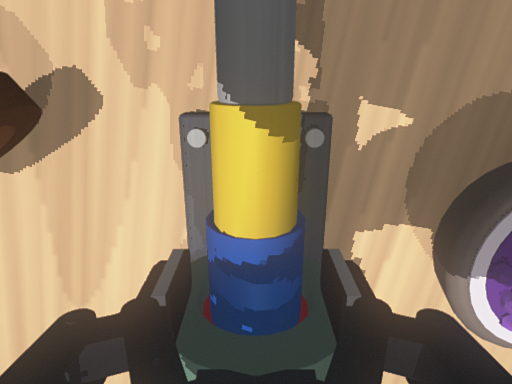

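>>> move_arm --deltas '[0,0,-0.005,0,0,0,0.06,0,0,-0.005,0,0,0,0.06,0,0,-0.004,0,0,0,0.06,0,0,-0.002,0,0,0,0.06]'

```text
clock: 9.9
eef_pos: [0.5321, -0.2155, 0.0933]
eef_rot: [-1.566, -0.14, 0.139]
contact_force: [-1.0, 2.4, 0.6]
width: 0.0598
```

>>> move_arm --deltas '[0,0,-0.002,0,0,0,0.06,0,0,-0.002,0,0,0,0.06]'

```text
clock: 10.1
eef_pos: [0.5327, -0.219, 0.0933]
eef_rot: [-1.566, -0.14, 0.14]
contact_force: [-0.3, 1.9, -0.0]
width: 0.0599
```

>>> move_arm --deltas '[0,0,-0.002,0,0,0,0.06,0,0,-0.001,0,0,0,0.06]'

```text
clock: 10.3
eef_pos: [0.5332, -0.222, 0.0933]
eef_rot: [-1.566, -0.14, 0.14]
contact_force: [-0.6, 2.1, 0.4]
width: 0.0603
```

>>> move_arm --deltas '[0,0,-0.001,0,0,0,0.06,0,0,-0.001,0,0,0,0.06]'

```text
clock: 10.5
eef_pos: [0.5336, -0.2238, 0.0933]
eef_rot: [-1.566, -0.14, 0.14]
contact_force: [-0.3, 1.8, -0.0]
width: 0.06
```

```bash
python3 - <<'E'
from h import *
rep()
for n in("wrist","side"):
    im=manip.capture(n);cv2.imwrite(f"pics/k_{n}.png",im[:,:,::-1])
cv2.imwrite("pics/k_side_z.png",cv2.resize(im[150:310,220:400,::-1],None,fx=4,fy=3.7))
E
```

```text
t 10.5 p [ 0.5336 -0.2238  0.0933] gauge [168.4   3.3  93.3] F [-0.3  1.8 -0. ] Fg [-1.8  0.1 -0. ] w 0.06 J [-0.4   0.43 -0.08  1.06 -0.    1.  ]
```

View pics/k_side_z.png

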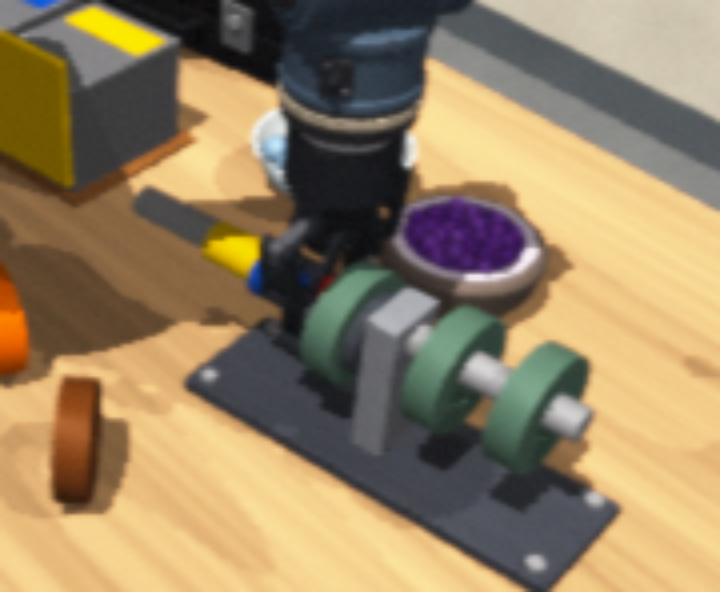

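>>> move_arm --deltas '[0,0,-0.001,0,0,0,0.06,0,0,-0.001,0,0,0,0.06]'

```text
clock: 10.8
eef_pos: [0.5336, -0.2242, 0.0933]
eef_rot: [-1.563, -0.14, 0.14]
contact_force: [-3.4, 20.2, 9.0]
width: 0.0603
```

>>> move_arm --deltas '[0,0,-0.001,0,0,0,0.06]'

```text
clock: 10.9
eef_pos: [0.5336, -0.2242, 0.0933]
eef_rot: [-1.561, -0.14, 0.141]
contact_force: [-6.0, 28.0, 12.6]
width: 0.06
```

>>> move_arm --deltas '[0,0,-0.001,0,0,0,0.06]'

```text
clock: 11.0
eef_pos: [0.5336, -0.2243, 0.0933]
eef_rot: [-1.559, -0.141, 0.141]
contact_force: [-6.9, 37.0, 16.2]
width: 0.0599
```

>>> move_arm --deltas '[0,0,-0.001,0,0,0,0.06]'

```text
clock: 11.1
eef_pos: [0.5336, -0.2242, 0.0933]
eef_rot: [-1.558, -0.141, 0.142]
contact_force: [-9.4, 43.3, 20.4]
width: 0.06
```

Hard stop reached: force rose to about 45 N with no further travel, at gauge x ≈ 169 mm against 170 expected for red. Those pushes went out as one batch and pressed harder than needed. I'm backing off now and will check.

>>> move_arm --deltas '[0,0,0.005,0,0,0,0.06,0,0,0.005,0,0,0,0.06,0,0,0.01,0,0,0,0.06,0,0,0.01,0,0,0,0.06,0,0,0,0,0,0,0.06]'

```text
clock: 11.6
eef_pos: [0.5289, -0.198, 0.0934]
eef_rot: [-1.566, -0.14, 0.141]
contact_force: [0.4, 0.4, -0.1]
width: 0.0601
```

```bash
python3 - <<'E'
from h import *
rep()
for n in("wrist","side"):
    im=manip.capture(n);cv2.imwrite(f"pics/l_{n}.png",im[:,:,::-1])
cv2.imwrite("pics/l_side_z.png",cv2.resize(im[150:310,220:400,::-1],None,fx=4,fy=3.7))
E
```

```text
t 11.6 p [ 0.5289 -0.198   0.0934] gauge [142.2   3.3  93.4] F [ 0.4  0.4 -0.1] Fg [-0.3  0.4 -0.1] w 0.0601 J [-0.36  0.41 -0.12  1.04  0.    1.03]
```

View pics/l_side_z.png

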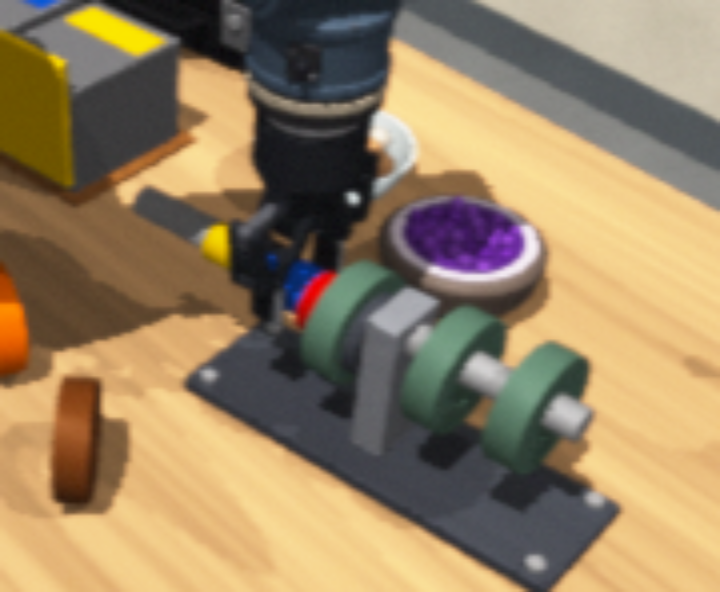

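View pics/l_wrist.png

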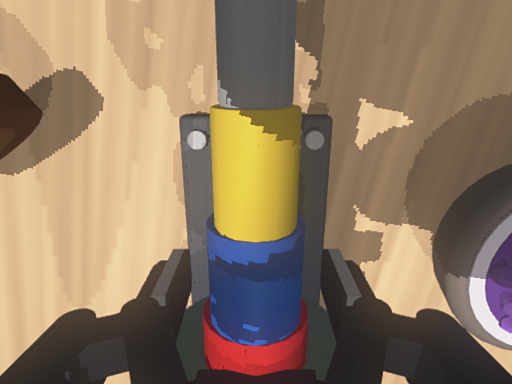

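The wheel sits squarely against the dark collar on the red step, so it is the red bin that must open. I'll lift, close the fingers and go over to the red bin.

>>> move_arm --deltas '[0,-0.01,0,0,0,0,0.06,0,-0.015,0,0,0,0,0.06,0,-0.02,0,0,0,0,0.06,0,-0.02,0,0,0,0,0.06,0,-0.025,0,0,0,0,0.06,0,-0.025,0,0,0,0,0.06,0,-0.025,0,0,0,0,0.06,0,-0.01,0,0,0,0,0.06]'

```text
clock: 12.5
eef_pos: [0.5298, -0.1998, 0.2463]
eef_rot: [-1.568, -0.142, 0.137]
contact_force: [0.2, 0.5, -1.4]
width: 0.06
```

```bash
python3 - <<'E'
from h import *
rep();want([.49,.385,.243],[-.991,-.133,0])
E
```

```text
t 12.5 p [ 0.5298 -0.1998  0.2463] gauge [144.1   3.8 246.3] F [ 0.2  0.5 -1.4] Fg [-0.5  0.3 -1.4] w 0.06 J [-0.36  0.35  0.19  1.4  -0.    1.03]
shift tool [0.0641 0.0024 0.5827] rotvec [ 3.7000e-03 -1.5266e+00  9.0000e-04] final-frame shift [ 0.5849  0.0033 -0.0383]
```

>>> move_arm --deltas '[0.004,0,0.0364,0,0,0,0,0.004,0,0.0364,0,0,0,0,0.004,0,0.0364,0,0,0,0,0.004,0,0.0364,0,0,0,0,0.004,0,0.0364,0,0,0,0,0.004,0,0.0364,0,0,0,0,0.004,0,0.0364,0,0,0,0,0.004,0,0.0364,0,0,0,0]'

```text
clock: 13.3
eef_pos: [0.5087, 0.0943, 0.2432]
eef_rot: [-1.566, -0.139, 0.14]
contact_force: [0.7, 0.4, 0.1]
width: 0.0002
```

>>> move_arm --deltas '[0.004,0,0.0364,0,0,0,0,0.004,0,0.0364,0,0,0,0,0.004,0,0.0364,0,0,0,0,0.004,0,0.0364,0,0,0,0,0.004,0,0.0364,0,0,0,0,0.004,0,0.0364,0,0,0,0,0.004,0,0.0364,0,0,0,0,0.004,0,0.0364,0,0,0,0]'

```text
clock: 14.1
eef_pos: [0.4887, 0.3866, 0.2431]
eef_rot: [-1.567, -0.139, 0.14]
contact_force: [0.6, -0.9, -0.4]
width: 0.0
```

>>> move_arm --deltas '[0,0,0,0,-0.139,0,0,0,0,0,0,-0.139,0,0,0,0,0,0,-0.139,0,0,0,0,0,0,-0.139,0,0,0,0,0,0,-0.139,0,0,0,0,0,0,-0.139,0,0,0,0,0,0,-0.139,0,0,0,0,0,0,-0.139,0,0,0,0,0,0,-0.139,0,0,0,0,0,0,-0.139,0,0,0,0,0,0,-0.137,0,0,0,0,0,0,0,0,0]'

```text
clock: 15.3
eef_pos: [0.4891, 0.3851, 0.243]
eef_rot: [-1.142, -1.309, 1.309]
contact_force: [-0.4, -0.3, -1.0]
width: 0.0
```

```bash
python3 - <<'E'
from h import *
rep();p,R,s=tool();print(R.round(3))
for n in("wrist","top","side"):
    im=manip.capture(n);cv2.imwrite(f"pics/m_{n}.png",im[:,:,::-1])
print("pred red lip ends",projw([[.4998,.4402,.151],[.5131,.3343,.151]],p,R))
E
```

```text
t 15.3 p [0.4891 0.3851 0.243 ] gauge [-438.8   66.6  243. ] F [-0.4 -0.3 -1. ] Fg [ 0.2 -0.4 -1. ] w 0.0 J [ 0.67  0.48  0.37  1.46 -0.    0.53]
[[-0.136 -0.    -0.991]
 [ 0.991 -0.    -0.136]
 [-0.    -1.     0.   ]]
pred red lip ends [[325.36474264 216.72681243]
 [182.25267992 215.05095455]]
```

View pics/m_wrist.png

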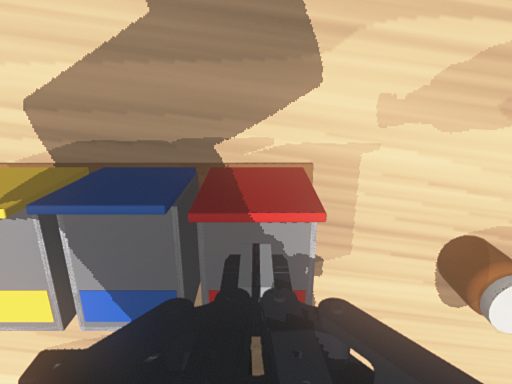

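View pics/m_top.png

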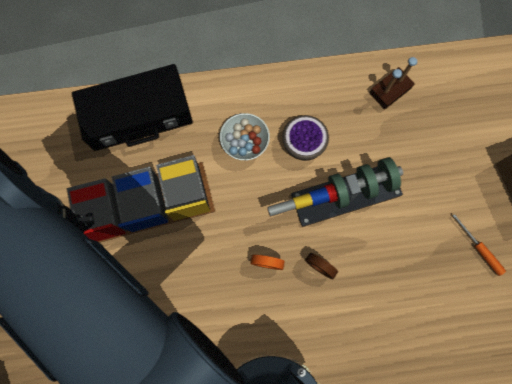

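```bash
python3 - <<'E'
from h import *
p,R,s=tool()
def ray(px,z):
    d=np.array([(px[0]-W["cx"])/W["fx"],(px[1]-W["cy"])/W["fy"],1]);D=R@(T[:3,:3]@d);o=R@T[:3,3]+p
    return o+D*(z-o[2])/D[2]
for px in[(190,216.5),(325,216.5),(257.5,216.5)]:
  for z in(.146,.151):
    X=ray(px,z);print(px,z,X.round(4),"tool",(R.T@(X-p)).round(4))
    
E
```

```text
(190, 216.5) 0.146 [0.5155 0.3393 0.146 ] tool [-0.0489  0.0972 -0.0203]
(190, 216.5) 0.151 [0.5132 0.34   0.151 ] tool [-0.0479  0.0922 -0.0181]
(325, 216.5) 0.146 [0.502  0.4413 0.146 ] tool [ 0.054   0.0972 -0.0201]
(325, 216.5) 0.151 [0.5   0.44  0.151] tool [ 0.0529  0.0922 -0.018 ]
(257.5, 216.5) 0.146 [0.5087 0.3903 0.146 ] tool [ 0.0025  0.0972 -0.0202]
(257.5, 216.5) 0.151 [0.5066 0.39   0.151 ] tool [ 0.0025  0.0922 -0.018 ]
```

>>> move_arm --deltas '[0.0025,0,-0.022,0,0,0,0,0,0.02,-0.021,0,0,0,0,0,0.02,0,0,0,0,0,0,0.02,0,0,0,0,0,0,0.018,0,0,0,0,0,0,0,0,0,0,0,0]'

```text
clock: 16.05
eef_pos: [0.5303, 0.3927, 0.1628]
eef_rot: [-1.143, -1.302, 1.309]
contact_force: [-0.2, -0.4, -0.1]
width: -0.0001
```

```bash
python3 - <<'E'
from h import *
rep()
for n in("wrist","side"):
    im=manip.capture(n);cv2.imwrite(f"pics/n_{n}.png",im[:,:,::-1])
cv2.imwrite("pics/n_side_z.png",cv2.resize(im[90:215,150:290,::-1],None,fx=5,fy=4.6))
E
```

```text
t 16.05 p [0.5303 0.3927 0.1628] gauge [-439.1  108.5  162.8] F [-0.2 -0.4 -0.1] Fg [ 0.4 -0.2 -0.1] w -0.0001 J [ 0.64  0.58  0.33  1.32 -0.    0.51]
```

View pics/n_wrist.png

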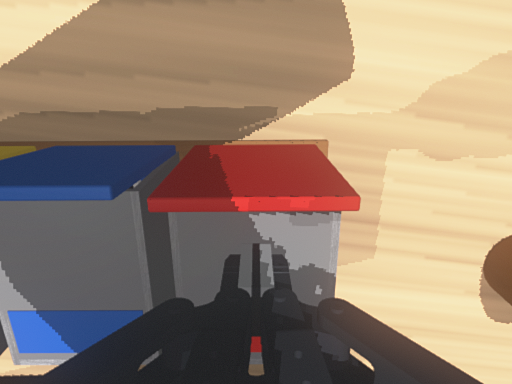

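View pics/n_side_z.png

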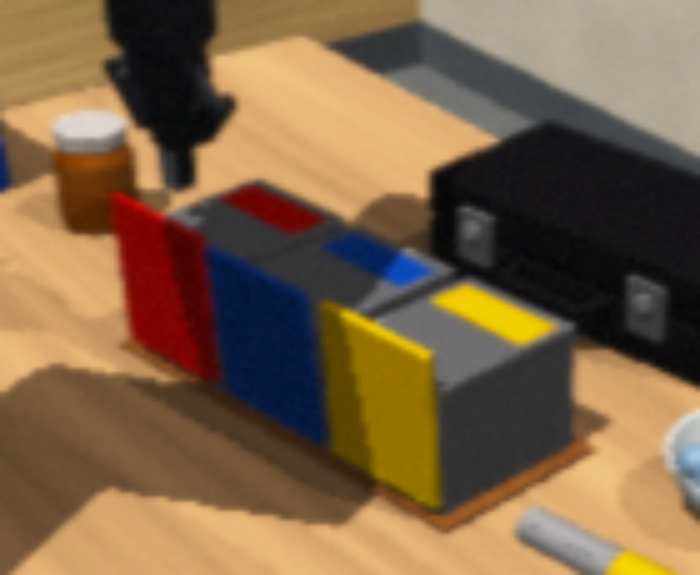

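>>> move_arm --deltas '[0,0.01,0,0,0,0,0,0,0.01,0,0,0,0,0,0,0.01,0,0,0,0,0,0,0.002,0,0,0,0,0,0,0,0.003,0,0,0,0,0,0,0.003,0,0,0,0]'

```text
clock: 16.75
eef_pos: [0.5252, 0.3928, 0.1335]
eef_rot: [-1.143, -1.308, 1.307]
contact_force: [-0.5, -0.5, -0.6]
width: -0.0001
```

>>> move_arm --deltas '[0,0,0.003,0,0,0,0,0,0,0.003,0,0,0,0]'

```text
clock: 16.95
eef_pos: [0.5194, 0.3921, 0.1338]
eef_rot: [-1.143, -1.308, 1.307]
contact_force: [2.3, -0.1, 0.0]
width: -0.0001
```

```bash
python3 - <<'E'
from h import *
rep()
for n in("wrist","side"):
    im=manip.capture(n);cv2.imwrite(f"pics/o_{n}.png",im[:,:,::-1])
cv2.imwrite("pics/o_side_z.png",cv2.resize(im[90:215,150:290,::-1],None,fx=5,fy=4.6))
E
```

```text
t 16.95 p [0.5194 0.3921 0.1338] gauge [-440.4   97.7  133.8] F [ 2.3 -0.1  0. ] Fg [0.5 2.2 0. ] w -0.0001 J [ 0.65  0.56  0.22  1.23 -0.    0.51]
```

View pics/o_wrist.png

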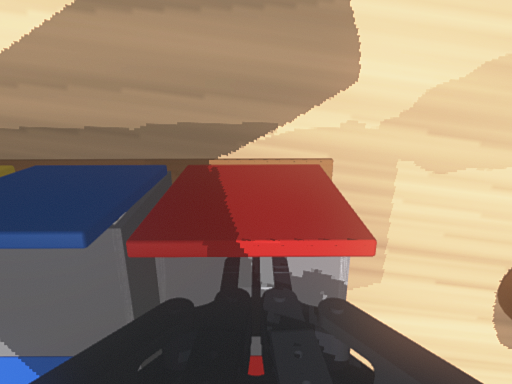

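View pics/o_side_z.png

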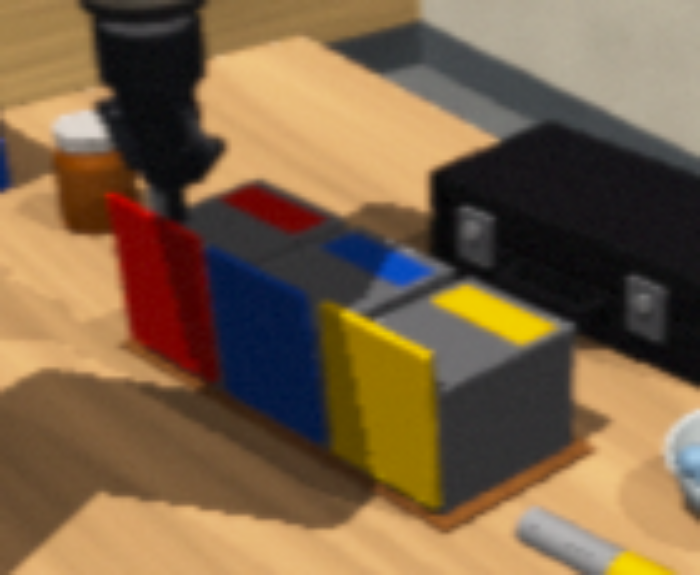

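>>> move_arm --deltas '[0,0.0005,0.005,0,0,0,0,0,0.0005,0.005,0,0,0,0,0,0.0005,0.005,0,0,0,0,0,0.0005,0.005,0,0,0,0,0,0.001,0.005,0,0,0,0,0,0.001,0.005,0,0,0,0,0,0.0015,0.005,0,0,0,0,0,0.0015,0.005,0,0,0,0]'

```text
clock: 17.85
eef_pos: [0.4793, 0.3865, 0.1262]
eef_rot: [-1.143, -1.307, 1.307]
contact_force: [2.9, -0.4, 1.2]
width: -0.0001
```

```bash
python3 - <<'E'
from h import *
rep()
for n in("wrist","side"):
    im=manip.capture(n);cv2.imwrite(f"pics/p_{n}.png",im[:,:,::-1])
cv2.imwrite("pics/p_side_z.png",cv2.resize(im[90:215,150:290,::-1],None,fx=5,fy=4.6))
E
```

```text
t 17.85 p [0.4793 0.3865 0.1262] gauge [-442.    57.2  126.2] F [ 2.9 -0.4  1.2] Fg [0.9 2.8 1.2] w -0.0001 J [0.68 0.49 0.09 1.17 0.   0.54]
```

View pics/p_side_z.png

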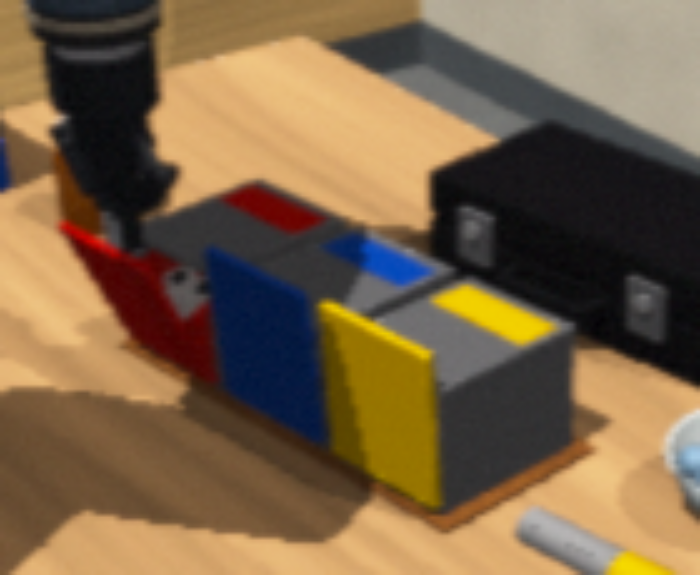

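View pics/p_wrist.png

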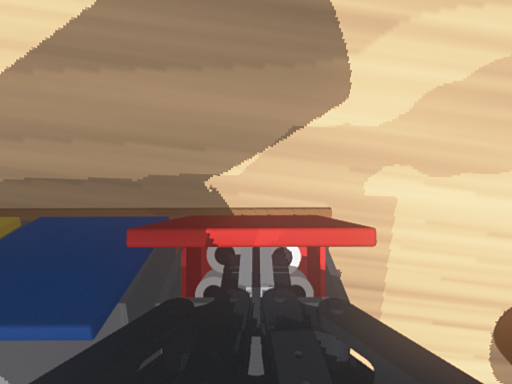

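Opening cleanly at about 3 N. I'll keep following the arc until the force rises.

>>> move_arm --deltas '[0,0.002,0.005,0,0,0,0,0,0.002,0.005,0,0,0,0,0,0.0025,0.005,0,0,0,0,0,0.001,0.002,0,0,0,0]'

```text
clock: 18.35
eef_pos: [0.4622, 0.3842, 0.1185]
eef_rot: [-1.142, -1.307, 1.308]
contact_force: [1.7, 0.2, 0.7]
width: -0.0002
```

>>> move_arm --deltas '[0,0.001,0.002,0,0,0,0,0,0.001,0.002,0,0,0,0]'

```text
clock: 18.55
eef_pos: [0.4589, 0.3837, 0.1167]
eef_rot: [-1.143, -1.307, 1.307]
contact_force: [2.4, -0.1, 0.1]
width: -0.0002
```

>>> move_arm --deltas '[0,0.001,0.002,0,0,0,0,0,0.001,0.002,0,0,0,0]'

```text
clock: 18.75
eef_pos: [0.4549, 0.3833, 0.1147]
eef_rot: [-1.143, -1.307, 1.307]
contact_force: [1.9, 1.1, 0.3]
width: 0.0002
```

>>> move_arm --deltas '[0,0.001,0.002,0,0,0,0]'

```text
clock: 18.85
eef_pos: [0.4537, 0.3832, 0.114]
eef_rot: [-1.144, -1.309, 1.306]
contact_force: [13.1, -0.4, 5.3]
width: 0.0002
```

>>> move_arm --deltas '[0,0,0.001,0,0,0,0,0,0,0,0,0,0,0]'

```text
clock: 19.05
eef_pos: [0.4536, 0.3832, 0.1145]
eef_rot: [-1.145, -1.31, 1.305]
contact_force: [10.8, 1.1, 0.8]
width: 0.0004
```

```bash
python3 - <<'E'
from h import *
rep()
im=manip.capture("side");cv2.imwrite("pics/q_side_z.png",cv2.resize(im[90:215,150:290,::-1],None,fx=5,fy=4.6))
E
```

```text
t 19.05 p [0.4536 0.3832 0.1145] gauge [-443.2   31.3  114.5] F [10.8  1.1  0.8] Fg [ 0.8 10.9  0.8] w 0.0004 J [ 0.7   0.45 -0.01  1.12 -0.    0.57]
```

View pics/q_side_z.png

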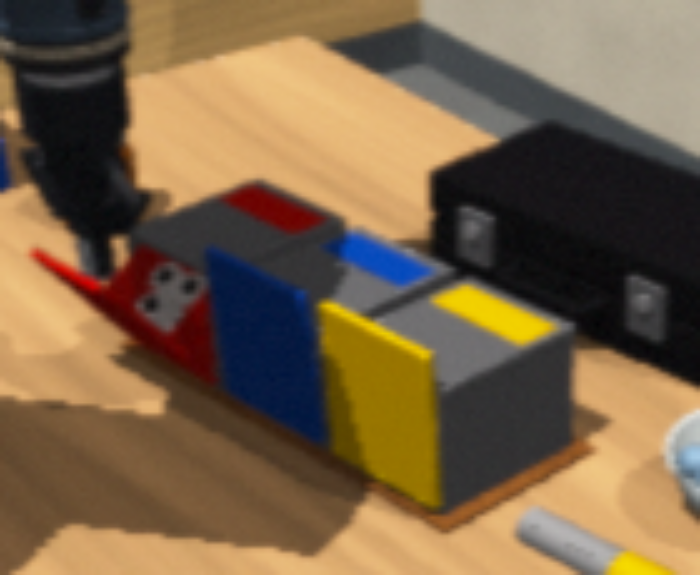

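>>> move_arm --deltas '[0,0,-0.004,0,0,0,0,0,0,-0.004,0,0,0,0,0,-0.01,-0.002,0,0,0,0,0,-0.02,0,0,0,0,0,0,-0.025,0,0,0,0,0,0,-0.03,0,0,0,0,0,0,-0.03,0,0,0,0,0,0,-0.02,0,0,0,0,0,0,0,0,0,0,0,0]'

```text
clock: 20.0
eef_pos: [0.4627, 0.3849, 0.2523]
eef_rot: [-1.143, -1.311, 1.304]
contact_force: [0.3, 0.3, 0.3]
width: 0.0001
```

```bash
python3 - <<'E'
from h import *
rep()
for n in("wrist","side","top"):
    im=manip.capture(n);cv2.imwrite(f"pics/r_{n}.png",im[:,:,::-1])
    if n=="side":
        cv2.imwrite("pics/r_sb.png",cv2.resize(im[90:215,150:290,::-1],None,fx=5,fy=4.6));cv2.imwrite("pics/r_sg.png",cv2.resize(im[150:310,220:400,::-1],None,fx=4,fy=3.7))
    if n=="top": cv2.imwrite("pics/r_tg.png",cv2.resize(im[150:230,260:410,::-1],None,fx=5,fy=5))
E
```

```text
t 20.0 p [0.4627 0.3849 0.2523] gauge [-443.3   40.6  252.3] F [0.3 0.3 0.3] Fg [-0.2  0.4  0.3] w 0.0001 J [0.69 0.43 0.32 1.45 0.   0.56]
```

View pics/r_sb.png

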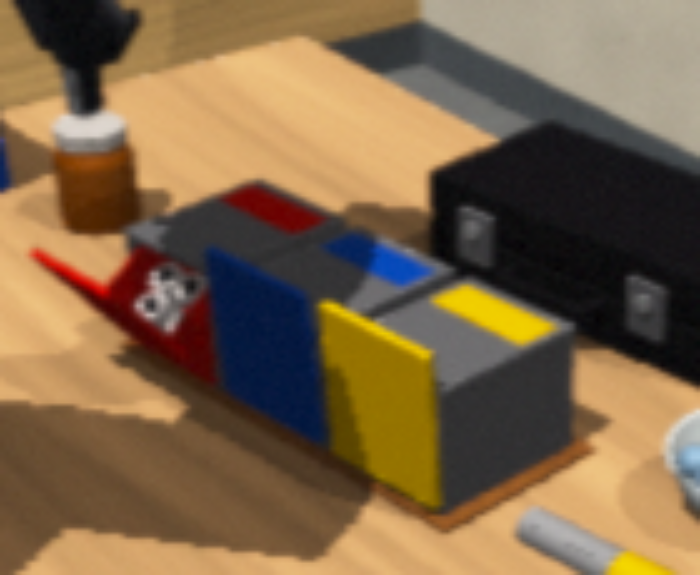

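View pics/r_sg.png

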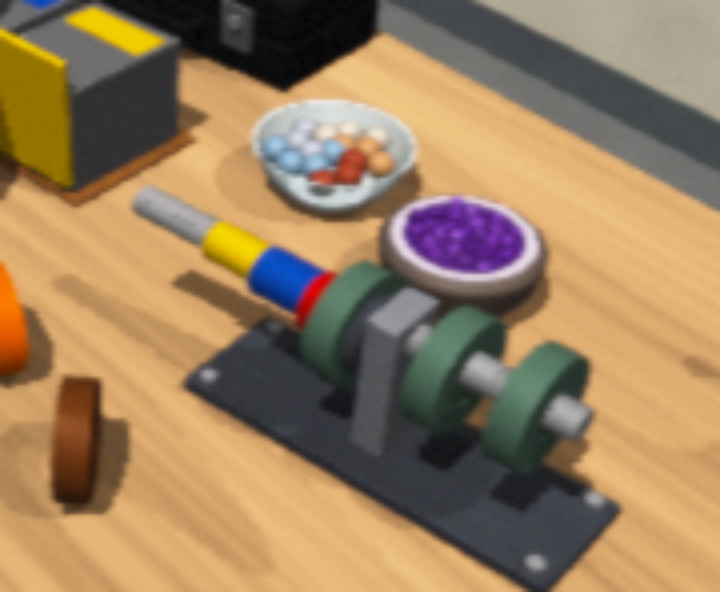

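View pics/r_tg.png

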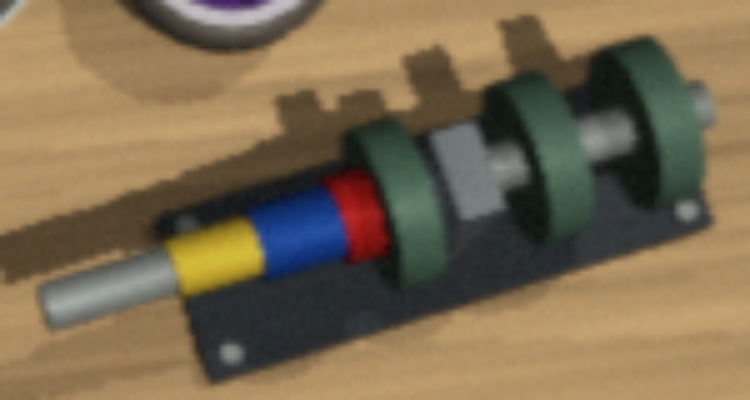

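View pics/r_wrist.png

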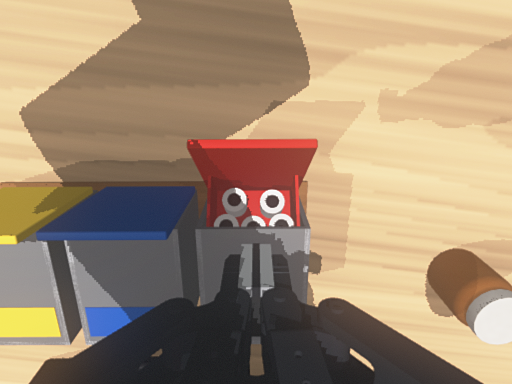

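```bash
python3 - <<'E'
from rig import manip
print(manip.finish_job())
E
```

```text
the job is handed in; nothing more can be done
None
```

I slid the wheel along the gauge and it passed both the blue and the red shoulders. It stopped squarely against the dark collar, so it sits on the red step. I then pulled the red bin fully open and handed the job in at about 20 s, with the arm clear of everything.

**Last checks**
- **Wheel:** the final side and top pictures show it square against the collar on red. The tool stopped at about 169 mm along the gauge, against 170 mm expected for red.
- **Red bin:** the force rose from about 2 N to 13 N after 66 mm of travel, which matches the full 0.6 rad. The front stayed there after I let go.
- **Everything else:** the blue and yellow bins, both spare wheels, the geode, the bowl and the orange and brown look-alikes look unmoved.

**What disagreed or could have gone better**
- **Camera offset:** the fixed cameras put the gauge about 3–4 mm to one side of where the wrist camera did. I went by the wrist view and by watching the contact forces.
- **Push at the collar:** I sent the last 1 mm pushes as one batch, so the fingers pressed to about 49 N before I backed off. That is below the 120 N wrist limit, and the contact was at the fingertips.
- **Blue bin:** its front may have started a hair ajar, by about 0.025 rad. I left it alone.

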